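Wedge the rocking amplifier

TASK

The beige amplifier box rocks because the foot at one corner, the one beside the black rubber wedge, is too short. With the fingertips only, push the wedge along the desk, thin end first, under that foot until it is just snug, with the foot resting on it and the box level, then press down on top of that corner to feel that it no longer rocks (if it does, push the wedge a little further and press again), and take the hand away. Do not pick up the wedge or the box, do not shove the box along the desk, and leave everything else where it is, including the jar on the box.

Things in the scene. Friction and masses are not known exactly. Their poses are not given: they have to be found in the camera images.
- amplifier: flat beige instrument box, 180 (x) x 230 (y) x 48 mm, 1.8 to 2.8 kg, standing level on three of its four domed rubber feet (10 mm radius), underside 18 mm and flat top 66 mm above the desk; the row of sockets on its -x side faces the robot. The foot at the -x, +y corner is short. Origin: on the desk under the centre of the box; z up
- loose_corner (a point): point on the flat top of the box straight above the short foot's axis, 18 mm in from both edges: where to press. Unwedged, a press of some 2 to 5 N here tips the corner down 4 to 8 mm; with the wedge snug it stays at 66 mm
- under_foot (a point): point at desk level straight below the short foot's axis, fixed to the box (72 mm to -x, 97 mm to +y of its origin). The foot ends 4 to 8 mm above the desk, different each time. When the wedge is snug, pushing it suddenly gets harder (under 2 N, then over 5 N); pushed on, it lifts the box or drags it along
- wedge: loose black rubber wedge on the desk beside the short foot, 120 (x) x 50 mm (y), 0.12 kg; flat underside, straight ramp from 22 mm high at the thick end (-x) to 2 mm at the thin end (+x). Origin: centre of its underside. The thin end starts 5 to 45 mm short of the foot's axis, pointing roughly at it; it is snug some 12 to 40 mm past it
- wedge_thin_end (a point): middle of the thin end of the wedge, 60 mm to +x of its origin, 1 mm up
- wedge_thick_end (a point): middle of the upright flat face at the thick end of the wedge, 50 mm wide and 22 mm high, where to push; the point is 11 mm up
- jar: bystander: small white jar with a blue lid, 52 mm across, 40 mm high, standing on top of the box towards the corner opposite the short foot; origin centre of its underside
- mug: bystander: white mug, 80 mm across, 90 mm high, to the robot's left; origin centre of its underside
- mouse: bystander: black computer mouse, 105 x 60 x 30 mm, to the robot's right; origin centre of its underside
- tape_roll: bystander: roll of paper tape lying flat, 52 mm across, 18 mm high, beside the box behind the wedge's path; origin centre of its underside
- paste_bottle: bystander: white bottle, 48 mm across, 90 mm high, to the robot's left; origin centre of its underside
- connector_block: bystander: grey connector block, 50 x 80 x 28 mm, between the robot and the box; origin centre of its underside
- marker: bystander: white marker with a blue cap, 133 mm long, 15 mm thick, lying to the right of the box; origin on its underside near the middle
There are look-alikes about, which are no part of the job. Of the things that look like the wedge, take the one that is farthest to the robot's right at the start.

How it is judged:
By the outcome, as a careful person would: the job done as asked, in the order asked, and still so for the second after the job is handed in, with the robot touching nothing.
It also fails if it takes over 38 s, if anything falls off the work surface, if the arm or the gripper's body presses on something with over 40 N, if the wrist force passes 120 N, or if a joint passes its speed limit or range.

ROBOT

A 6-joint arm with a two-finger parallel gripper is mounted at the origin on the work surface. World frame = base frame: x ahead of the robot, y to its left, z up, the work surface at z = 0. Lengths are in m, angles in rad, forces in N, time in s.
With the tool pointing down it reaches from about 0.35 to 0.85 m from the base axis. Payload 8.1 kg.
Tool frame: the origin (TCP) lies on the mounting face of the last link; the fingertips stand 186 mm ahead of it and the grasp point (between the pads) lies 167 mm ahead of it; y points along the fingers, x is the direction in which the jaws open and shut, and the axes are right-handed (so a half turn about y gives the same grasp; the last joint's range is limited). The gripper opens to 93 mm and grips with 3 to 60 N. Pads are 15 mm wide; open, the fingers measure 128 mm over their backs; the gripper's body (75 mm by 188 mm) begins 65 mm behind the grasp point.
Start: joints at [-1.308, 0.13, 1.488, -0, 1.523, -0.085], TCP at [0.205, -0.564, 0.405] pointing down, gripper open.
Joint ranges: [-2.96, 2.96], [-0.89, 2.26], [0.02, 2.5], [-1.34, 4.48], [0, 2.73], [-2.66, 2.66]. Speed limits (rad/s): [2.39, 2.39, 2.79, 3.14, 3.14, 3.14].

INTERFACE

Orientations are given as a rotation vector (axis times angle).
In Python, from plant import robot, imaging gives the robot as it stands.
- The arm moves only by the shell command python3 -m inch 'ROWS' [OPENING] [FORCE]. ROWS is JSON, a list of rows, each an object of numbers: "x", "y", "z": the shift along the tool's x, y, z in mm; "twist": the turn about the tool's y in rad. In form: [{"x": .., "y": .., "z": .., "twist": ..}, ...]. A call has 1 to 12 rows; each row shifts and turns the commanded pose from where the row before left it, along the tool's axes as they then stand; what a row does not reach is not made up. A row lasts 1/10 s, in which the tool goes at most 50 mm and 8.59 degrees, less where a joint would pass 70% of its speed; a pose out of reach is approached as far as the arm can. A call with a gripper value outside its range is refused whole. OPENING is the gripper command: -1 is shut, 1 is fully open, values between are in proportion, set as the call begins (- or left out, the last holds). The fingers move at their own pace and stop on an object; FORCE is the grip in N (left out, the last holds). Time passes only in rows, so rows that do not move let the fingers close. It gives the time, the measured TCP pose, the force and the opening at its end, in the units of the state.
- robot.read_state(): the state, without advancing time (a new reading comes with each control period).
- imaging.read_camera(name): name is "scene" or "top" or "wrist"; returns a dict with "color" (384x512x3 uint8, red, green, blue), "depth" (384x512 float32, m along the optical axis (not along the pixel's ray), 0 where there is no reading), "fx", "fy", "cx", "cy" (pixels), "k1" (the pictures are not rectified: a ray, as slopes to the right and down, at radius r is drawn at 1 + k1 r^2 times it, then the intrinsics apply), "rvec" (rotation vector, rad) and "tvec" (3), from world to camera coordinates, as OpenCV has them; the wrist camera has in their place "tool_from_camera" (4x4, takes a point from camera to tool coordinates, whose origin is the TCP and whose axes are the tool frame's). Camera axes: x right, y down, z forward; pixel columns grow to the right and rows downward; lengths in m; the calibration is good to about 2 mm. A picture is of the moment at which its call begins: read the wrist's pose just before it.
- robot.close_job(): hands the job in, once; it reports no verdict.
The state is a dict: "t": time; "q": joint angles; "dq": joint speeds; "joint_torque": joint torques, N m; "tool_pos": TCP position; "orientation": TCP orientation; "force": force on the tool from outside, world axes, zero at the start; "wrist_torque": the same for the moment, N m; "opening": finger opening in m.
Only numpy, scipy, OpenCV 4.12 (cv2) and the standard library are available. Lean on these libraries where they do the work, as an engineer would, in place of code of your own. Each camera call takes 0.05 s, during which the arm holds its last target.

## Working session

There is one attempt and no reset: what is moved stays moved. The work goes in short steps, Python scripts to look and compute and a shell command to move; the robot and the scene stay as the last step left them, time stands still between calls to the robot, and variables do not carry over. Pictures are saved under pics/ and viewed, and the job is handed in when it is done.

```bash
ls; mkdir -p pics
python3 - <<'E'
from plant import robot, imaging
import cv2,numpy as np
print(robot.read_state())
for n in ("scene","top"):
    d=imaging.read_camera(n); np.save(f"{n}.npy",d,allow_pickle=True)
    print({k:v for k,v in d.items() if k not in("color","depth")})
    cv2.imwrite(f"pics/{n}0.png",cv2.resize(d["color"][:,:,::-1],(768,576)))
E
```

```text
pics
{'t': 0.0, 'q': array([-1.30837768e+00,  1.31125316e-01,  1.48922303e+00, -1.77668596e-05,
        1.52298588e+00, -8.53897229e-02]), 'dq': array([-0.00073902,  0.00062616, -0.00183517,  0.00088974,  0.00101178,
       -0.00021692]), 'joint_torque': array([ 1.67066378e-05, -5.59835994e+01, -4.91768110e+01,  7.69468700e-02,
        3.50481807e-02, -1.61394446e-04]), 'tool_pos': array([ 0.20447059, -0.56385633,  0.40373945]), 'orientation': array([-1.35277239,  0.95024204, -0.94801524]), 'force': array([-0.69362013, -1.52103121,  1.25384391]), 'wrist_torque': array([ 0.01687417,  0.01220979, -0.00697338]), 'opening': 0.0931271838472878}
{'fx': 353.9846042222078, 'fy': 353.9846042222078, 'cx': 256.74737580557786, 'cy': 185.3937926795929, 'k1': -0.022959330378481933, 'rvec': array([ 1.29613405,  2.12262153, -0.98017458]), 'tvec': array([ 0.21464876, -0.26299466,  1.44980998])}
{'fx': 363.2605022007762, 'fy': 363.2605022007762, 'cx': 256.3715165658574, 'cy': 189.41384365154033, 'k1': -0.0902027978673108, 'rvec': array([ 2.16097255, -2.10095208,  0.19701107]), 'tvec': array([-0.00350312,  0.52009623,  1.05017085])}
```

View pics/scene0.png

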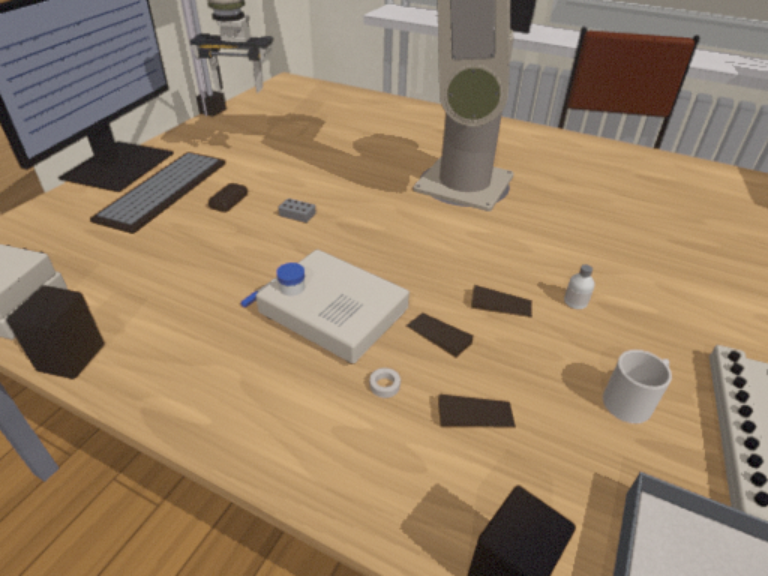

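View pics/top0.png

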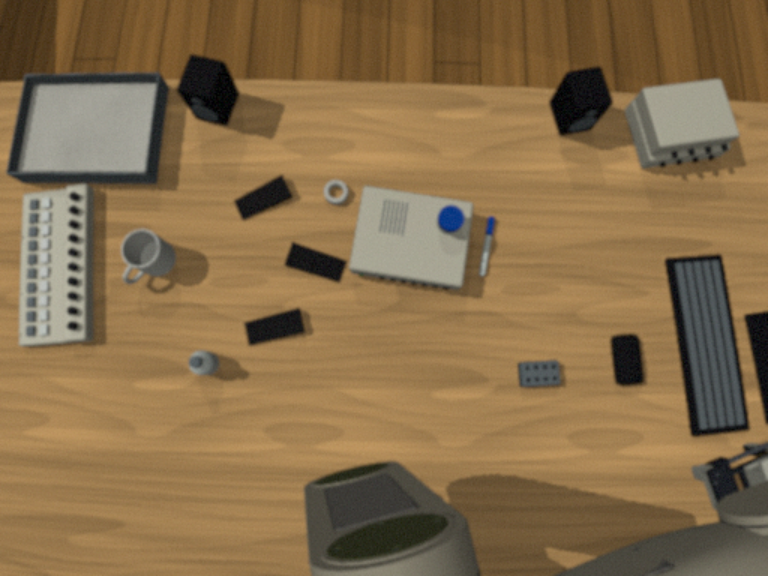

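```bash
cat > h.py <<'E'
import numpy as np,cv2
from scipy.spatial.transform import Rotation as R
def cloud(d):
    H,W=d["depth"].shape
    v,u=np.mgrid[:H,:W].astype(float)
    xd=(u-d["cx"])/d["fx"]; yd=(v-d["cy"])/d["fy"]
    x,y=xd.copy(),yd.copy()
    for _ in range(8):
        s=1+d["k1"]*(x*x+y*y); x=xd/s;y=yd/s
    z=d["depth"]; P=np.stack([x*z,y*z,z],-1)
    if "rvec" in d:
        M=R.from_rotvec(d["rvec"]).as_matrix(); return (P-d["tvec"])@M
    T=d["tool_from_camera"]; return P@T[:3,:3].T+T[:3,3]
E
python3 - <<'E'
from h import *
from plant import robot
print(R.from_rotvec(robot.read_state()["orientation"]).as_matrix().round(3))
E
```

```text
[[ 0.341 -0.     0.94 ]
 [-0.94   0.002  0.341]
 [-0.002 -1.     0.   ]]
```

Run:
```python
from h import *
d=np.load("top.npy",allow_pickle=True).item(); P=cloud(d); z=P[...,2]
for (u,v) in [(410,240),(315,262),(300,300),(450,218),(335,192)]:
    print(u,v,P[int(v/1.5),int(u/1.5)].round(4))
s=np.load("scene.npy",allow_pickle=True).item(); Q=cloud(s)
for (u,v) in [(360,310),(440,333),(370,350),(450,350)]:
    print('s',u,v,Q[int(v/1.5),int(u/1.5)].round(4))
# box top
H,W=z.shape; vv,uu=np.mgrid[:H,:W]
roi=(uu>225)&(uu<325)&(vv>115)&(vv<200)
m=(roi&(z>.058)&(z<.075)); p=P[m]
r=cv2.minAreaRect((p[:,:2]*1000).astype(np.float32)); print('box',r,cv2.boxPoints(r).round(1), np.median(p[:,2]))
c=d["color"].astype(int)
roi=(uu>185)&(uu<232)&(vv>155)&(vv<192)
m=roi&(c.sum(2)<150); p=P[m]; print(m.sum())
r=cv2.minAreaRect((p[:,:2]*1000).astype(np.float32)); print('wedge',r,cv2.boxPoints(r).round(1))
np.set_printoptions(suppress=True)
A=np.c_[p[:,:2],np.ones(len(p))]; print('plane',np.linalg.lstsq(A,p[:,2],rcond=None)[0])
img=d["color"][130:215,170:270,::-1]
cv2.imwrite("pics/topcrop.png",cv2.resize(img,(800,680),interpolation=cv2.INTER_NEAREST))
img=s["color"][170:270,150:330,::-1]
cv2.imwrite("pics/scenecrop.png",cv2.resize(img,(800,444),interpolation=cv2.INTER_CUBIC))
```

```text
410 240 [ 0.6083 -0.0364  0.0644]
315 262 [0.571  0.1579 0.0125]
300 300 [ 0.4897  0.1869 -0.0014]
450 218 [ 0.6455 -0.1129  0.1043]
335 192 [ 0.7292  0.1254 -0.0027]
s 360 310 [0.6375 0.0268 0.0626]
s 440 333 [0.579  0.1623 0.0127]
s 370 350 [ 0.6643  0.0595 -0.002 ]
s 450 350 [0.6058 0.1939 0.0096]
box ((620.5181884765625, -40.98974609375), (230.43951416015625, 180.76918029785156), 82.29483032226562) [[ 515.5 -143.1]
 [ 694.6 -167.3]
 [ 725.5   61.1]
 [ 546.4   85.3]] 0.06421848108834485
538
wedge ((568.3672485351562, 157.96543884277344), (114.5048599243164, 47.82182312011719), 74.39781188964844) [[529.9 109.3]
 [576.   96.4]
 [606.8 206.7]
 [560.7 219.5]]
plane [ 0.04516743  0.15700529 -0.03955497]
```

View pics/topcrop.png

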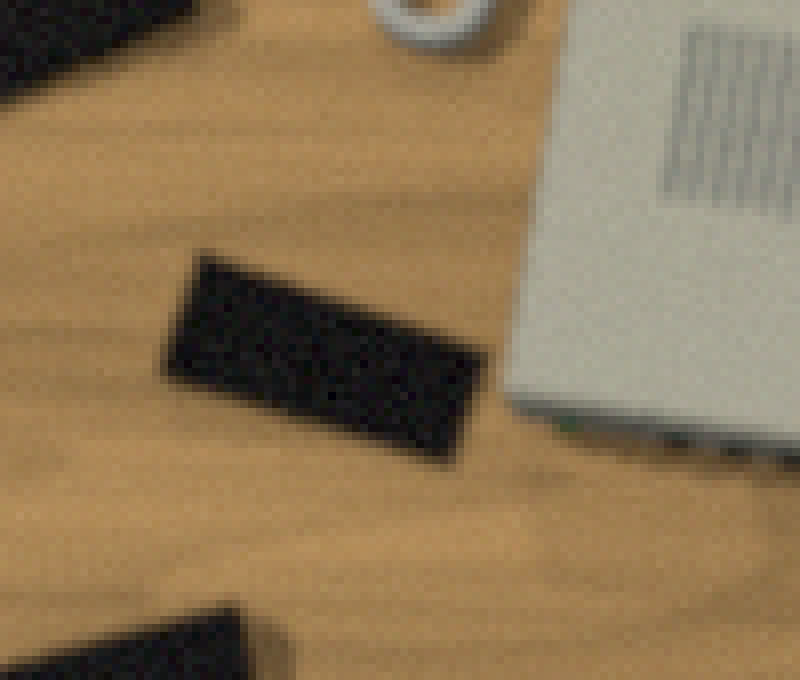

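View pics/scenecrop.png

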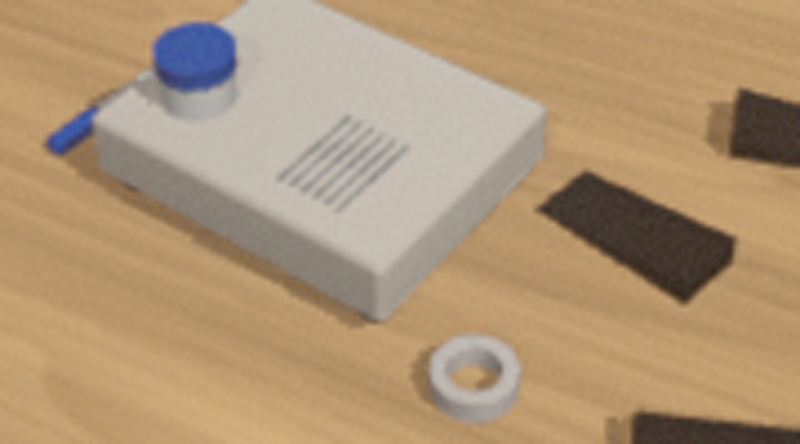

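```bash
cat >> h.py <<'E'
BX=np.array([620.5,-41.])  # box centre mm
def go(target_mm, yaw=None):
    from plant import robot
    s=robot.read_state(); M=R.from_rotvec(s["orientation"]).as_matrix()
    d=M.T@(np.array(target_mm)-1000*s["tool_pos"])
    print("t",round(s["t"],2),"pos",(1000*s["tool_pos"]).round(1),"yaw",np.degrees(np.arctan2(M[1,0],M[0,0])).round(2),"F",s["force"].round(1),"open",round(s["opening"],4))
    print("delta tool xyz",d.round(1), "twist", None if yaw is None else -(yaw-np.arctan2(M[1,0],M[0,0])))
E
python3 -c "
from h import *
go([530,150,400],-np.arctan2(.134,.991))"
```

```text
t 0.1 pos [ 204.5 -563.9  403.8] yaw -70.07 F [-0.2  1.   0.1] open 0.093
delta tool xyz [-560.2    4.8  549.4] twist -1.0885852195723502
```

```bash
python3 -m inch '[{"x":-28,"z":27.5},{"x":-28,"z":27.5},{"x":-28,"z":27.5},{"x":-28,"z":27.5},{"x":-28,"z":27.5},{"x":-28,"z":27.5},{"x":-28,"z":27.5},{"x":-28,"z":27.5},{"x":-28,"z":27.5},{"x":-28,"z":27.5}]' -1 20
python3 -m inch '[{"x":-28,"z":27.5},{"x":-28,"z":27.5},{"x":-28,"z":27.5},{"x":-28,"z":27.5},{"x":-28,"z":27.5},{"x":-28,"z":27.5},{"x":-28,"z":27.5},{"x":-28,"z":27.5},{"x":-28,"z":27.5},{"x":-28,"z":27.5}]'
python3 -m inch '[{"twist":-0.136},{"twist":-0.136},{"twist":-0.136},{"twist":-0.136},{"twist":-0.136},{"twist":-0.136},{"twist":-0.136},{"twist":-0.136},{}]'
python3 - <<'E'
from h import *
from plant import robot, imaging
go([530,150,400],-np.arctan2(.134,.991))
s=robot.read_state()
d=imaging.read_camera("wrist"); np.save("wrist.npy",d,allow_pickle=True)
print(d["tool_from_camera"],d["fx"],d["k1"])
cv2.imwrite("pics/w0.png",cv2.resize(d["color"][:,:,::-1],(768,576)))
d=imaging.read_camera("top");cv2.imwrite("pics/top1.png",cv2.resize(d["color"][:,:,::-1],(768,576)))
E
```

```text
t 0.1 pos [ 204.5 -563.9  403.8] yaw -70.07 F [-0.2  1.   0.1] open 0.093
delta tool xyz [-560.2    4.8  549.4] twist -1.0885852195723502
[[ 9.99999779e-01  2.40119056e-05  6.63930873e-04 -1.08842405e-03]
 [-6.31597715e-04 -2.75614151e-01  9.61268142e-01  1.99818341e-02]
 [ 2.06070624e-04 -9.61268349e-01 -2.75614075e-01  7.63198677e-02]
 [ 0.00000000e+00  0.00000000e+00  0.00000000e+00  1.00000000e+00]] 292.23624706325404 -0.03545150216212969$[0]: bad value
$[0]: bad value
$[0]: bad value
```

View pics/w0.png

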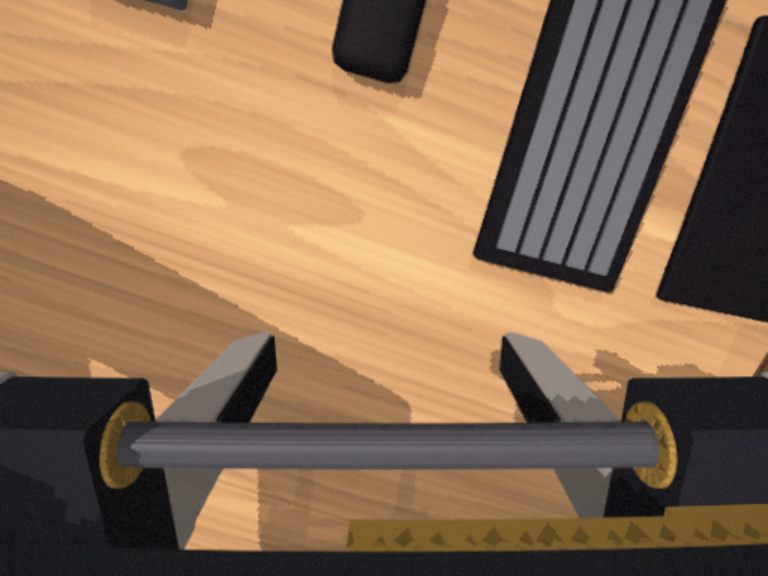

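View pics/top1.png

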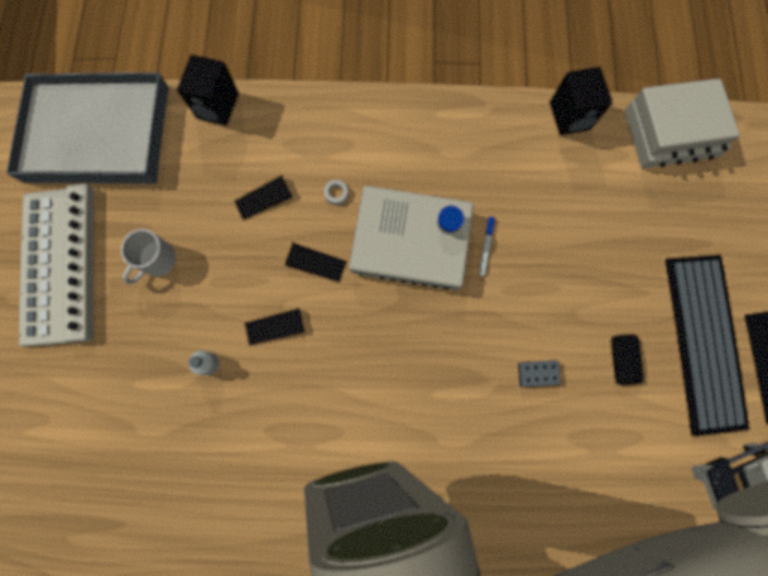

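```bash
python3 -m inch '[{"x":-28,"y":0,"z":27.5,"twist":0},{"x":-28,"y":0,"z":27.5,"twist":0},{"x":-28,"y":0,"z":27.5,"twist":0},{"x":-28,"y":0,"z":27.5,"twist":0},{"x":-28,"y":0,"z":27.5,"twist":0},{"x":-28,"y":0,"z":27.5,"twist":0},{"x":-28,"y":0,"z":27.5,"twist":0},{"x":-28,"y":0,"z":27.5,"twist":0},{"x":-28,"y":0,"z":27.5,"twist":0},{"x":-28,"y":0,"z":27.5,"twist":0}]' -1 20
python3 -m inch '[{"x":-28,"y":0,"z":27.5,"twist":0},{"x":-28,"y":0,"z":27.5,"twist":0},{"x":-28,"y":0,"z":27.5,"twist":0},{"x":-28,"y":0,"z":27.5,"twist":0},{"x":-28,"y":0,"z":27.5,"twist":0},{"x":-28,"y":0,"z":27.5,"twist":0},{"x":-28,"y":0,"z":27.5,"twist":0},{"x":-28,"y":0,"z":27.5,"twist":0},{"x":-28,"y":0,"z":27.5,"twist":0},{"x":-28,"y":0,"z":27.5,"twist":0}]'
python3 -m inch '[{"x":0,"y":0,"z":0,"twist":-0.136},{"x":0,"y":0,"z":0,"twist":-0.136},{"x":0,"y":0,"z":0,"twist":-0.136},{"x":0,"y":0,"z":0,"twist":-0.136},{"x":0,"y":0,"z":0,"twist":-0.136},{"x":0,"y":0,"z":0,"twist":-0.136},{"x":0,"y":0,"z":0,"twist":-0.136},{"x":0,"y":0,"z":0,"twist":-0.136},{"x":0,"y":0,"z":0,"twist":0}]'
cat > look.py <<'E'
from h import *
import sys
from plant import robot, imaging
tag=sys.argv[1]
for n in sys.argv[2:]:
    s=robot.read_state()
    d=imaging.read_camera(n); d["state"]=s; np.save(n+".npy",d,allow_pickle=True)
    cv2.imwrite(f"pics/{n}{tag}.png",cv2.resize(d["color"][:,:,::-1],(768,576)))
E
python3 look.py 2 wrist top
python3 -c "
from h import *
go([530,150,400],-np.arctan2(.134,.991))"
```

```text
t: 1.2
tool_pos: [0.3679, -0.2056, 0.4047]
orientation: [-1.354, 0.949, -0.95]
force: [0.2, -0.3, -0.0]
opening: 0.0177
t: 2.2
tool_pos: [0.5311, 0.1515, 0.4046]
orientation: [-1.354, 0.949, -0.949]
force: [0.5, -0.4, 0.3]
opening: 0.0005
t: 3.1
tool_pos: [0.5306, 0.1499, 0.4045]
orientation: [-1.568, 0.105, -0.104]
force: [-0.1, -1.2, -0.1]
opening: 0.0004
t 3.2 pos [530.7 149.8 404.5] yaw -7.97 F [-0.3  0.   0.2] open 0.0007
delta tool xyz [-0.7  4.5  0.1] twist -0.0047026441447692025
```

View pics/wrist2.png

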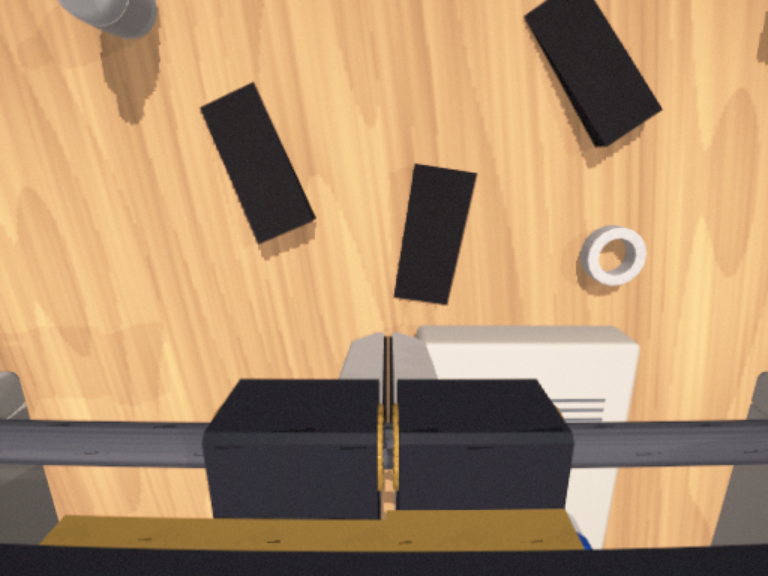

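```bash
cat > wm.py <<'E'
from h import *
# measure wedge from wrist.npy : corners by undistorting pixel & intersect with known heights
def wedge(px, d=None, zthick=22, zthin=2, show=True):
    d=d or np.load("wrist.npy",allow_pickle=True).item()
    s=d["state"]; M=R.from_rotvec(s["orientation"]).as_matrix(); T=d["tool_from_camera"]
    out=[]
    for (u,v,h) in px:
        x,y=(u/1.5-.17-d["cx"])/d["fx"],(v/1.5-.17-d["cy"])/d["fy"]; a,b=x,y
        for _ in range(8): k=1+d["k1"]*(a*a+b*b); a,b=x/k,y/k
        r=M@(T[:3,:3]@np.array([a,b,1])); o=M@T[:3,3]+s["tool_pos"]
        out.append((o+r*(h/1000-o[2])/r[2])*1000)
    return np.array(out)
if __name__=="__main__":
    p=wedge([(415,164,22),(476,173,22),(394,298,2),(447,304,2)])
    print(p.round(1)); a=p[:2].mean(0);b=p[2:].mean(0); print(a,b,np.linalg.norm((a-b)[:2]))
    # box top corners
    p=wedge([(416,345,66),(637,345,66)]); print(p.round(1))
    d=np.load("wrist.npy",allow_pickle=True).item(); s=d["state"]
    P=cloud(d)@R.from_rotvec(s["orientation"]).as_matrix().T+s["tool_pos"]
    H,W=P.shape[:2]; vv,uu=np.mgrid[:H,:W]
    c=d["color"].astype(int)
    m=(uu>258)&(uu<322)&(vv>105)&(vv<207)&(c.sum(2)<150)
    q=P[m]*1000; r=cv2.minAreaRect(q[:,:2].astype(np.float32)); print(r,cv2.boxPoints(r).round(1))
    print(P[60,235],P[220,350])
E
python3 wm.py
```

```text
[[561.2 220.7  22. ]
 [609.1 207.3  22. ]
 [529.6 105.1   2. ]
 [577.2  92.9   2. ]]
[585.16509967 213.99742224  22.        ] [553.43814989  99.03419629   2.        ] 119.2608178056834
[[543.6  84.7  66. ]
 [718.4  60.8  66. ]]
((558.236083984375, 160.31494140625), (117.84040832519531, 71.37361907958984), 74.09304809570312) [[507.8 113.4]
 [576.4  93.9]
 [608.7 207.2]
 [540.1 226.8]]
[5.19104714e-01 2.84819805e-01 4.96778150e-04] [0.63874458 0.07149588 0.03410063]
```

```bash
python3 -c "
from h import *
go([506.7,133.7,189],-np.arctan2(.134,.991))"
```

```text
t 3.2 pos [530.7 149.8 404.5] yaw -7.97 F [-0.3  0.   0.2] open 0.0007
delta tool xyz [-21.4 215.6 -19.3] twist -0.0047026441447692025
```

```bash
python3 -m inch '[{"x":-7,"y":35,"z":-6.4,"twist":0},{"x":-7,"y":35,"z":-6.4,"twist":0},{"x":-7.4,"y":35,"z":-6.5,"twist":0},{"x":0,"y":35,"z":0,"twist":0},{"x":0,"y":35,"z":0,"twist":0},{"x":0,"y":20,"z":0,"twist":0},{"x":0,"y":10,"z":0,"twist":0},{"x":0,"y":5,"z":0,"twist":0},{"x":0,"y":4,"z":0,"twist":0},{"x":0,"y":0,"z":0,"twist":0}]'
python3 look.py 3 wrist top scene
python3 -c "
from h import *
go([506.7,133.7,189],-np.arctan2(.134,.991))"
```

```text
t: 4.2
tool_pos: [0.5074, 0.1337, 0.1915]
orientation: [-1.568, 0.106, -0.107]
force: [-0.4, 0.0, 1.3]
opening: 0.0008
t 4.35 pos [507.5 133.7 191.9] yaw -7.75 F [0.9 0.6 1.1] open 0.0005
delta tool xyz [-0.8  2.9 -0.1] twist -0.0008564849586572554
```

View pics/wrist3.png

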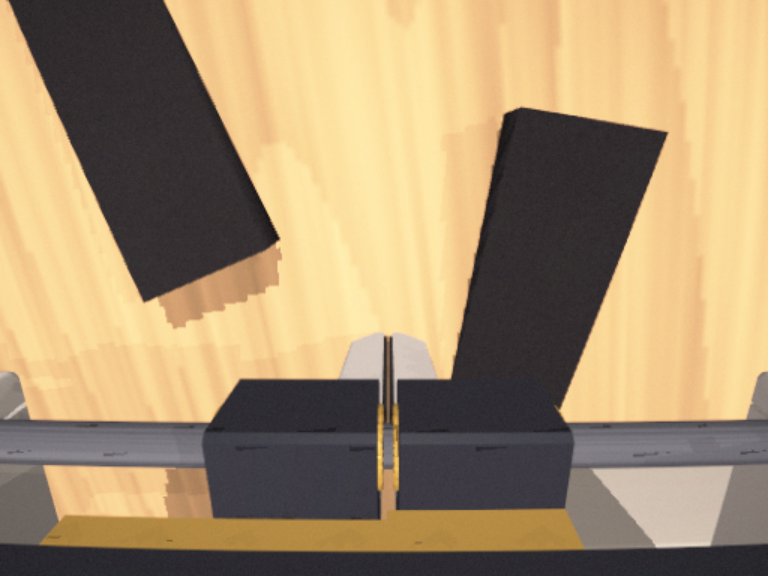

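View pics/scene3.png

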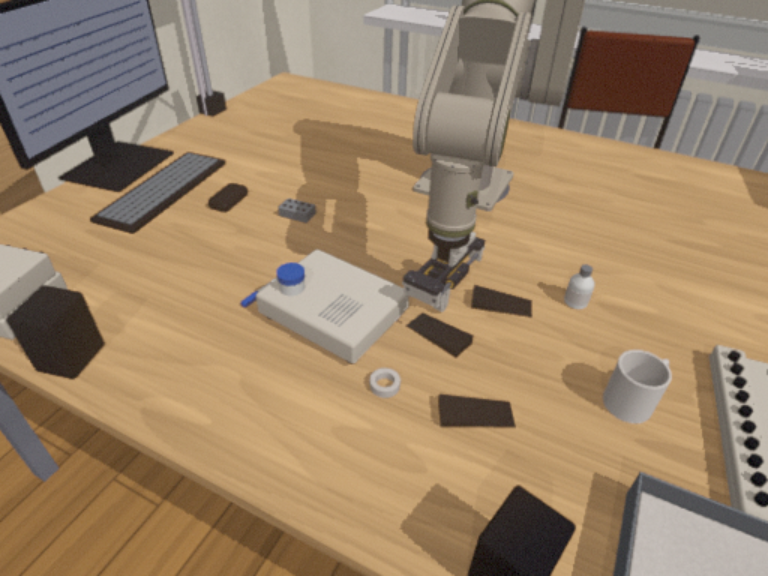

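```bash
python3 -m inch '[{"x":0,"y":2.5,"z":0,"twist":0},{"x":4,"y":0,"z":0,"twist":0},{"x":4,"y":0,"z":0,"twist":0},{"x":4,"y":0,"z":0,"twist":0},{"x":3,"y":0,"z":0,"twist":0},{"x":3,"y":0,"z":0,"twist":0},{"x":0,"y":0,"z":0,"twist":0}]'
python3 look.py 4 wrist 
python3 -c "
from h import *
go([506.7,133.7,189],-np.arctan2(.134,.991))"
```

```text
t: 5.05
tool_pos: [0.5252, 0.1311, 0.1883]
orientation: [-1.568, 0.106, -0.106]
force: [-0.1, 0.4, 0.1]
opening: 0.0002
t 5.1 pos [524.9 131.1 188.2] yaw -7.74 F [-0.4 -0.5 -0.9] open 0.0007
delta tool xyz [-18.4  -0.8   0.1] twist -0.0007387192824918343
```

View pics/wrist4.png

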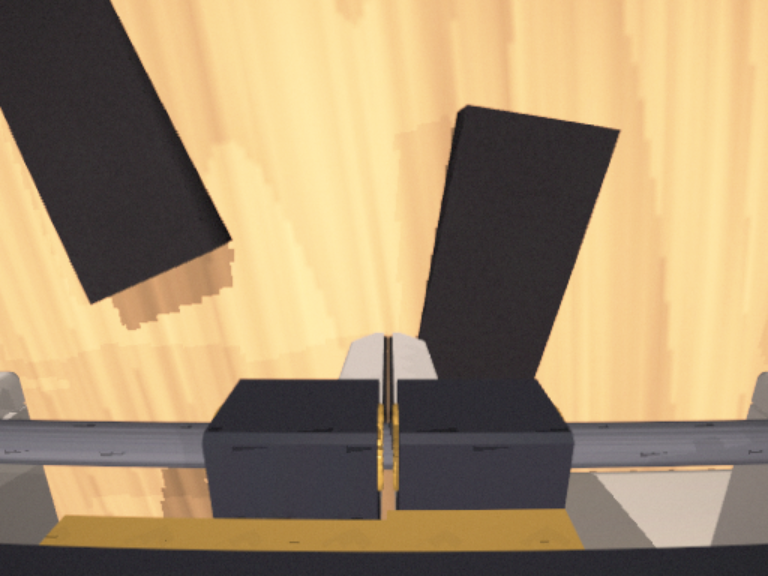

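```bash
python3 -m inch '[{"x":3,"y":0,"z":0,"twist":0},{"x":3,"y":0,"z":0,"twist":0},{"x":3,"y":0,"z":0,"twist":0},{"x":0,"y":0,"z":0,"twist":0}]'
python3 look.py 5 wrist 
python3 -c "
from h import *
go([506.7,133.7,189],-np.arctan2(.134,.991))"
```

```text
t: 5.5
tool_pos: [0.5341, 0.1299, 0.1883]
orientation: [-1.568, 0.106, -0.106]
force: [-0.3, 0.4, 0.6]
opening: 0.0004
t 5.55 pos [533.9 129.9 188.3] yaw -7.74 F [-0.2 -0.1 -0. ] open 0.0007
delta tool xyz [-27.5  -0.7   0.1] twist -0.0006881668972155419
```

View pics/wrist5.png

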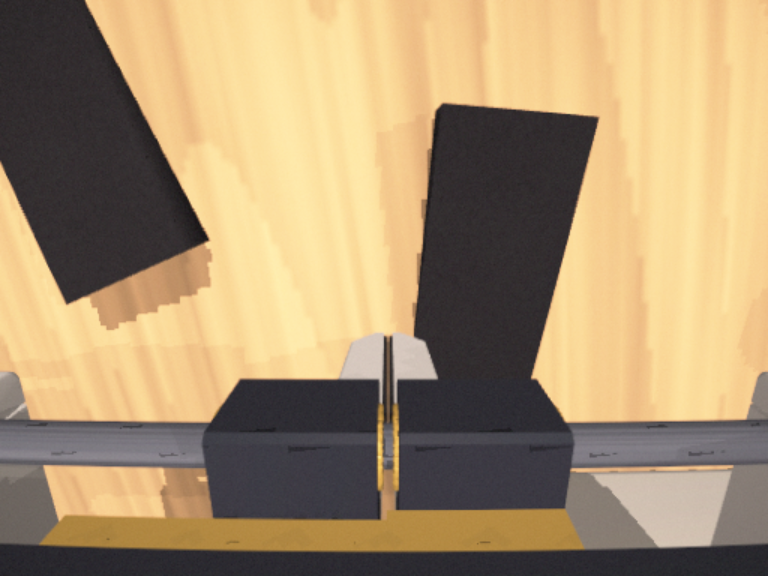

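```bash
python3 -m inch '[{"x":3,"y":0,"z":0,"twist":0},{"x":2,"y":0,"z":0,"twist":0},{"x":0,"y":0,"z":0,"twist":0}]'
python3 look.py 6 wrist 
python3 -c "
from h import *
go([506.7,133.7,189],-np.arctan2(.134,.991))"
```

```text
t: 5.85
tool_pos: [0.5389, 0.1293, 0.1883]
orientation: [-1.568, 0.106, -0.106]
force: [0.6, -0.2, 0.2]
opening: 0.0007
t 5.9 pos [538.8 129.3 188.3] yaw -7.74 F [-0.7 -0.6 -0.1] open 0.0006
delta tool xyz [-32.4  -0.7   0.1] twist -0.0006692168904350038
```

View pics/wrist6.png

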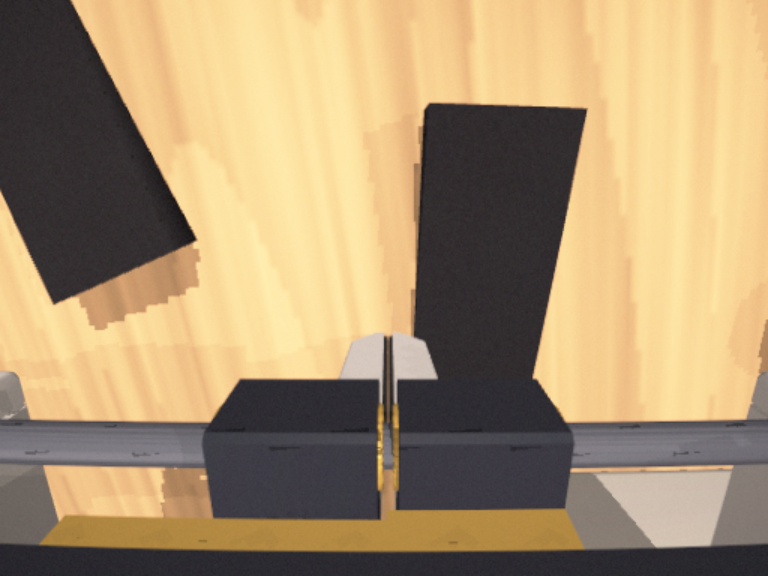

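```bash
python3 -c "
from wm import *
p=wedge([(430,103.5,22),(585,109,22)]);print(p, np.degrees(np.arctan2(*(p[1]-p[0])[[1,0]])))"
python3 -m inch '[{"x":2.3,"y":0,"z":0,"twist":0},{"x":0,"y":0,"z":0,"twist":0}]'
python3 look.py 7 wrist
python3 - <<'E'
import cv2
im=cv2.imread('pics/wrist7.png')[80:240,380:640]; cv2.imwrite('pics/w7c.png',cv2.resize(im,None,fx=3,fy=3))
E
```

```text
[[564.01254891 221.25465829  22.        ]
 [612.37356996 213.4343509   22.        ]] -9.185604541397318
t: 6.1
tool_pos: [0.5411, 0.129, 0.1883]
orientation: [-1.568, 0.106, -0.106]
force: [-0.8, 0.4, -0.8]
opening: 0.0005
```

View pics/w7c.png

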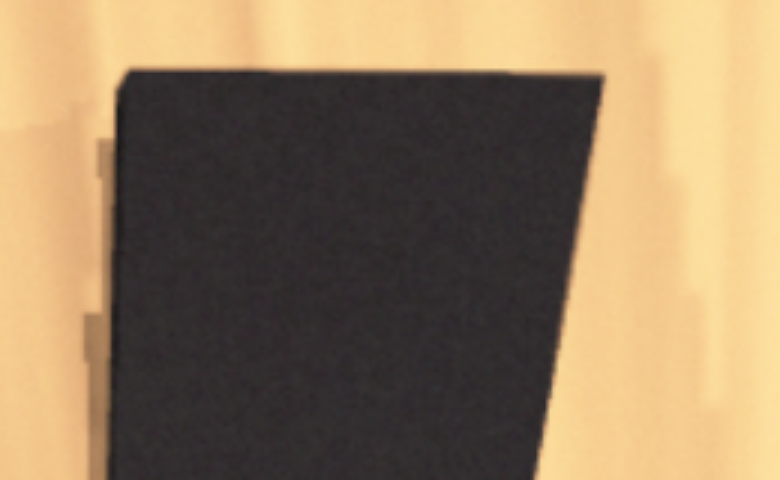

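```bash
python3 -c "
from wm import *
p=wedge([(423.3,103.5,22),(581.3,105.2,22)]);print(p, np.degrees(np.arctan2(*(p[1]-p[0])[[1,0]])))
u=np.array([.134,.991]); n=np.array([.991,-.134]); m=p.mean(0)[:2]; f=np.array([562.1,64.8]); print(m,'lat',(m-f)@n,'along',(m-f)@u)
"
```

```text
[[564.08804705 221.21969833  22.        ]
 [613.37575179 214.40371182  22.        ]] -7.873483930307178
[588.73189942 217.81170507] lat 5.888643843116665 along 155.20327425082343
```

```bash
python3 -m inch '[{"x":-3,"y":0,"z":0,"twist":0},{"x":-2,"y":-20,"z":0,"twist":0},{"x":0,"y":-35,"z":10,"twist":0},{"x":0,"y":0,"z":35,"twist":0}]' -0.57 20; python3 -c "
from h import *
go([591.1,235.4,192],-np.arctan2(.134,.991))"
```

```text
t: 6.55
tool_pos: [0.544, 0.1732, 0.2483]
orientation: [-1.567, 0.103, -0.114]
force: [1.0, 0.8, -0.6]
opening: 0.0196
t 6.55 pos [544.  173.2 248.3] yaw -7.9 F [ 1.   0.8 -0.6] open 0.0196
delta tool xyz [37.7 56.7 68. ] twist -0.003436620089369541
```

```bash
python3 -m inch '[{"x":12,"y":0,"z":22,"twist":0},{"x":13,"y":0,"z":22,"twist":0},{"x":12,"y":0,"z":22,"twist":0},{"x":0,"y":0,"z":0,"twist":0}]'; python3 -c "
from h import *
go([591.1,235.4,192],-np.arctan2(.134,.991))"
```

```text
t: 6.95
tool_pos: [0.5883, 0.2368, 0.2435]
orientation: [-1.567, 0.104, -0.106]
force: [-0.9, -0.3, -0.2]
opening: 0.0196
t 6.95 pos [588.3 236.8 243.5] yaw -7.64 F [-0.9 -0.3 -0.2] open 0.0196
delta tool xyz [ 2.8 51.5 -1. ] twist 0.0011152221516322058
```

```bash
python3 -m inch '[{"x":2,"y":20,"z":0,"twist":0},{"x":1,"y":20,"z":0,"twist":0},{"x":0,"y":8,"z":0,"twist":0},{"x":0,"y":4,"z":0,"twist":0},{"x":0,"y":0,"z":0,"twist":0}]'; python3 look.py 8 wrist top
python3 -c "
from h import *
go([591.1,235.4,192],-np.arctan2(.134,.991))"
```

```text
t: 7.45
tool_pos: [0.5903, 0.234, 0.1911]
orientation: [-1.568, 0.107, -0.106]
force: [0.6, -0.1, 0.3]
opening: 0.0197
t 7.55 pos [590.9 234.3 192.3] yaw -7.74 F [ 0.  -0.2  0.7] open 0.0203
delta tool xyz [0.1 0.3 1.2] twist -0.0007363203358885795
```

View pics/wrist8.png

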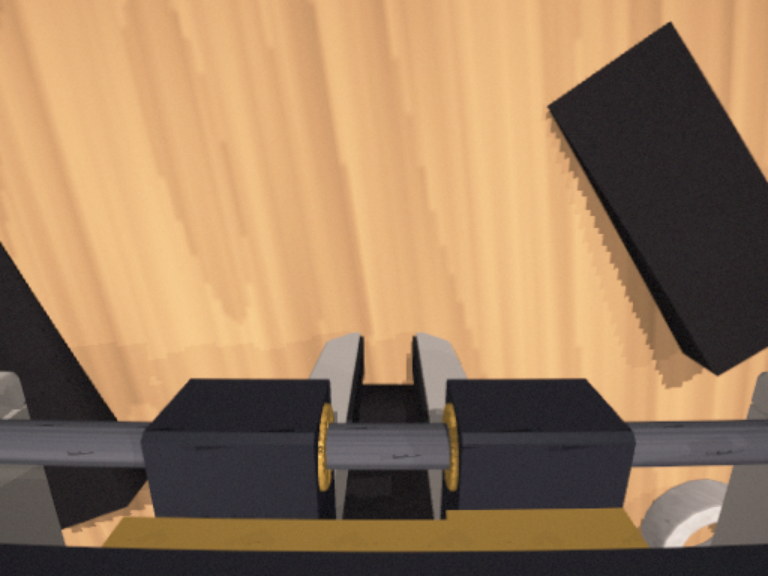

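View pics/top8.png

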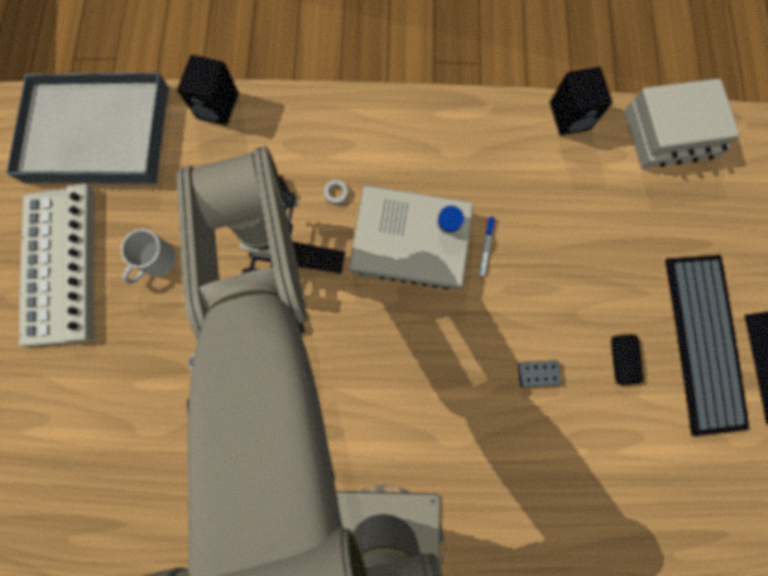

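```bash
python3 -m inch '[{"x":0,"y":0,"z":-3,"twist":0},{"x":0,"y":0,"z":-3,"twist":0},{"x":0,"y":0,"z":-3,"twist":0},{"x":0,"y":0,"z":-3,"twist":0},{"x":0,"y":0,"z":-3,"twist":0},{"x":0,"y":0,"z":0,"twist":0}]'
python3 -m inch '[{"x":-0.4,"y":0,"z":-4,"twist":0},{"x":-0.4,"y":0,"z":-4,"twist":0},{"x":-0.4,"y":0,"z":-4,"twist":0},{"x":-0.4,"y":0,"z":-4,"twist":0},{"x":-0.4,"y":0,"z":-3,"twist":0},{"x":0,"y":0,"z":0,"twist":0}]'
python3 look.py 9 wrist top scene
python3 -c "
from h import *
go([591.1,235.4,192],-np.arctan2(.134,.991))"
python3 - <<'E'
import cv2
im=cv2.imread('pics/top9.png')[180:320,260:440]; cv2.imwrite('pics/t9c.png',cv2.resize(im,None,fx=4,fy=4))
E
```

```text
t: 8.15
tool_pos: [0.5885, 0.219, 0.1913]
orientation: [-1.568, 0.106, -0.106]
force: [-0.7, 0.7, -0.4]
opening: 0.02
t: 8.75
tool_pos: [0.5838, 0.2003, 0.191]
orientation: [-1.569, 0.107, -0.106]
force: [0.0, 0.1, -0.4]
opening: 0.0199
t 8.9 pos [583.8 200.7 191. ] yaw -7.74 F [-0.   0.8 -1.2] open 0.0198
delta tool xyz [ 2.5 -1.  35.3] twist -0.000727052085760238
```

View pics/t9c.png

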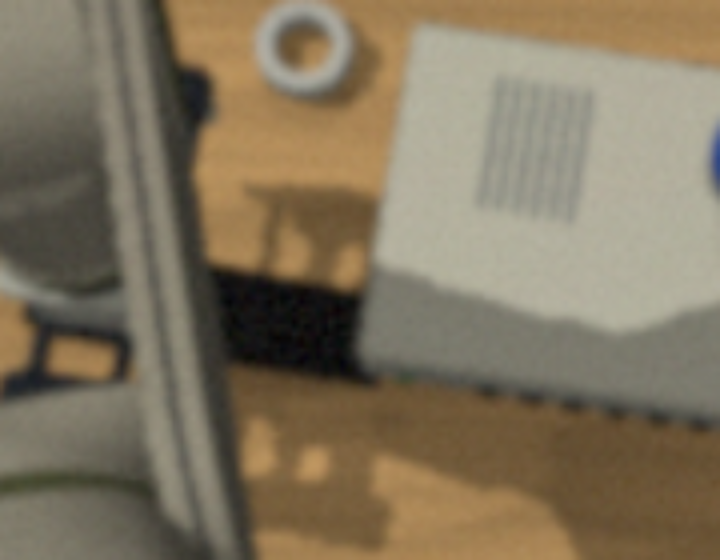

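View pics/scene9.png

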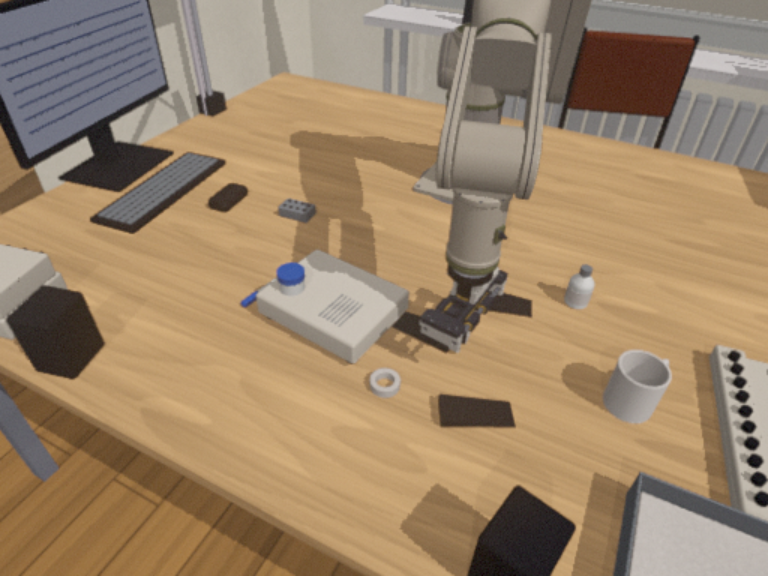

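Run:
```python
from h import *
d=np.load("top.npy",allow_pickle=True).item()
M=R.from_rotvec(d["rvec"]).as_matrix()
def pt(u,v,h):
    x,y=(u/1.5-.17-d["cx"])/d["fx"],(v/1.5-.17-d["cy"])/d["fy"]; a,b=x,y
    for _ in range(8): k=1+d["k1"]*(a*a+b*b); a,b=x/k,y/k
    r=M.T@np.array([a,b,1]); o=-M.T@d["tvec"]; return 1000*(o+r*(h/1000-o[2])/r[2])
n=np.array([.991,-.134]);f=np.array([562.1,64.8]);u_=np.array([.134,.991])
for nm,c,h in [("wedge up",(300,282),11),("wedge lo",(300,376),11),("wedge up2",(340,288),8),("wedge lo2",(340,380),8),("box corner",(358,372),66),("boxtopleft",(413,22),66)]:
    p=pt(260+c[0]/4,180+c[1]/4,h)[:2]; print(nm,p.round(1),'lat',((p-f)@n).round(1),'al',((p-f)@u_).round(1))
```

```text
wedge up [595.7 117.7] lat 26.2 al 56.9
wedge lo [545.3 115.5] lat -23.4 al 47.9
wedge up2 [593.7  96.7] lat 27.1 al 35.9
wedge lo2 [544.4  94.7] lat -21.6 al 27.3
box corner [537.3  81.8] lat -26.8 al 13.6
boxtopleft [720.9  61. ] lat 157.9 al 17.5
```

```bash
python3 -m inch '[{"x":-0.2,"y":0,"z":-4,"twist":0},{"x":-0.2,"y":0,"z":-4,"twist":0},{"x":-0.2,"y":0,"z":-4,"twist":0},{"x":0,"y":0,"z":-3,"twist":0}]'
for i in 1; do python3 -m inch '[{"x":0,"y":0,"z":-2,"twist":0},{"x":0,"y":0,"z":0,"twist":0}]'; done
python3 -m inch '[{"x":0,"y":0,"z":-2,"twist":0}]'
python3 -m inch '[{"x":0,"y":0,"z":-2,"twist":0}]'
python3 -c "
from h import *
go([591.1,235.4,192],-np.arctan2(.134,.991))"
```

```text
t: 9.3
tool_pos: [0.5812, 0.1856, 0.1911]
orientation: [-1.568, 0.106, -0.106]
force: [0.2, 1.5, 0.0]
opening: 0.0199
t: 9.5
tool_pos: [0.5811, 0.1837, 0.1912]
orientation: [-1.568, 0.106, -0.106]
force: [-0.1, 0.3, -0.7]
opening: 0.0203
t: 9.6
tool_pos: [0.5808, 0.1822, 0.1913]
orientation: [-1.568, 0.106, -0.106]
force: [0.4, -0.5, 0.5]
opening: 0.02
t: 9.7
tool_pos: [0.5806, 0.1801, 0.1913]
orientation: [-1.568, 0.106, -0.106]
force: [-0.4, 1.1, 0.5]
opening: 0.0196
t 9.7 pos [580.6 180.1 191.3] yaw -7.73 F [-0.4  1.1  0.5] open 0.0196
delta tool xyz [ 3.  -0.6 56.2] twist -0.00047152033598713006
```

```bash
python3 -m inch '[{"x":0,"y":0,"z":-1.5,"twist":0}]' | grep -E "pos|force"
python3 -m inch '[{"x":0,"y":0,"z":-1.5,"twist":0}]'| grep -E "pos|force"
python3 -m inch '[{"x":0,"y":0,"z":-1.5,"twist":0}]'| grep -E "pos|force"
python3 -m inch '[{"x":0,"y":0,"z":-1.5,"twist":0}]'| grep -E "pos|force"
```

```text
tool_pos: [0.5804, 0.1786, 0.1913]
force: [1.0, 0.4, 0.4]
tool_pos: [0.5802, 0.1771, 0.1913]
force: [-0.3, 1.7, 0.4]
tool_pos: [0.58, 0.1756, 0.1913]
force: [-0.2, 0.6, 0.7]
tool_pos: [0.5798, 0.1741, 0.1913]
force: [-0.7, 1.6, 1.5]
```

```bash
python3 -m inch '[{"x":0,"y":0,"z":-1.5,"twist":0}]' | grep -E "pos|force"
python3 -m inch '[{"x":0,"y":0,"z":-1.5,"twist":0}]'| grep -E "pos|force"
python3 -m inch '[{"x":0,"y":0,"z":-1.5,"twist":0}]'| grep -E "pos|force"
python3 -m inch '[{"x":0,"y":0,"z":-1,"twist":0}]'| grep -E "pos|force"
```

```text
tool_pos: [0.5796, 0.1726, 0.1913]
force: [0.7, 1.2, 1.7]
tool_pos: [0.5794, 0.1711, 0.1913]
force: [0.3, 1.3, 0.3]
tool_pos: [0.5792, 0.1696, 0.1913]
force: [0.7, 1.2, 1.1]
tool_pos: [0.579, 0.1686, 0.1913]
force: [0.7, 1.4, 1.1]
```

```bash
python3 -m inch '[{"x":0,"y":0,"z":-1,"twist":0}]' | grep -E "pos|force"
python3 -m inch '[{"x":0,"y":0,"z":-1,"twist":0}]'| grep -E "pos|force"
python3 -m inch '[{"x":0,"y":0,"z":-1,"twist":0}]'| grep -E "pos|force"
python3 -m inch '[{"x":0,"y":0,"z":-1,"twist":0}]'| grep -E "pos|force"
```

```text
tool_pos: [0.5789, 0.1677, 0.1913]
force: [-0.3, 1.6, 0.6]
tool_pos: [0.5788, 0.1667, 0.1913]
force: [0.6, 1.8, 1.7]
tool_pos: [0.5786, 0.1659, 0.1913]
force: [1.0, 3.6, 0.5]
tool_pos: [0.5785, 0.165, 0.1913]
force: [1.1, 4.0, 0.4]
```

```bash
python3 -m inch '[{"x":0,"y":0,"z":0,"twist":0}]' | grep -E "pos|force"
python3 -m inch '[{"x":0,"y":0,"z":-0.5,"twist":0}]'| grep -E "pos|force"
python3 -m inch '[{"x":0,"y":0,"z":0,"twist":0}]'| grep -E "pos|force"
```

```text
tool_pos: [0.5785, 0.1649, 0.1913]
force: [0.5, 3.5, 0.7]
tool_pos: [0.5784, 0.1645, 0.1913]
force: [0.7, 5.1, 1.2]
tool_pos: [0.5784, 0.1644, 0.1913]
force: [0.8, 4.3, 1.3]
```

```bash
python3 -m inch '[{"x":0,"y":0,"z":-0.5,"twist":0}]'| grep -E "pos|force"
python3 -m inch '[{"x":0,"y":0,"z":0,"twist":0}]'| grep -E "^t|pos|force"
python3 look.py 10 scene
python3 - <<'E'
import cv2
a=cv2.imread('pics/scene9.png')[230:380,230:460];b=cv2.imread('pics/scene10.png')[230:380,230:460]
import numpy as np
cv2.imwrite('pics/c10.png',cv2.resize(np.hstack([a,b]),(800,261)))
print(np.abs(a.astype(int)-b)[:, :150].mean())
E
```

```text
tool_pos: [0.5784, 0.1641, 0.1913]
force: [1.4, 5.8, 0.4]
t: 11.4
tool_pos: [0.5784, 0.164, 0.1913]
force: [0.7, 5.3, 0.6]
4.1324
```

View pics/c10.png

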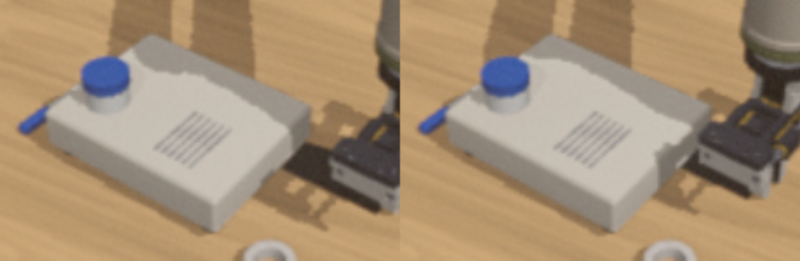

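```bash
python3 -m inch '[{"x":0,"y":0,"z":4,"twist":0},{"x":0,"y":0,"z":10,"twist":0},{"x":0,"y":0,"z":10,"twist":0},{"x":0,"y":-30,"z":0,"twist":0},{"x":0,"y":-40,"z":0,"twist":0},{"x":0,"y":-20,"z":0,"twist":0},{"x":0,"y":0,"z":0,"twist":0}]' -1
python3 look.py 11 wrist top; python3 -c "
from h import *
go([562.1,64.8,262],-np.arctan2(.134,.991))"
```

```text
t: 12.15
tool_pos: [0.5831, 0.1886, 0.2857]
orientation: [-1.566, 0.1, -0.111]
force: [0.0, -0.4, 0.6]
opening: 0.0006
t 12.25 pos [581.6 188.  281.1] yaw -7.71 F [-0.5  0.5  0.2] open 0.0006
delta tool xyz [  -2.8   19.1 -124.7] twist -0.00016414265059686017
```

View pics/wrist11.png

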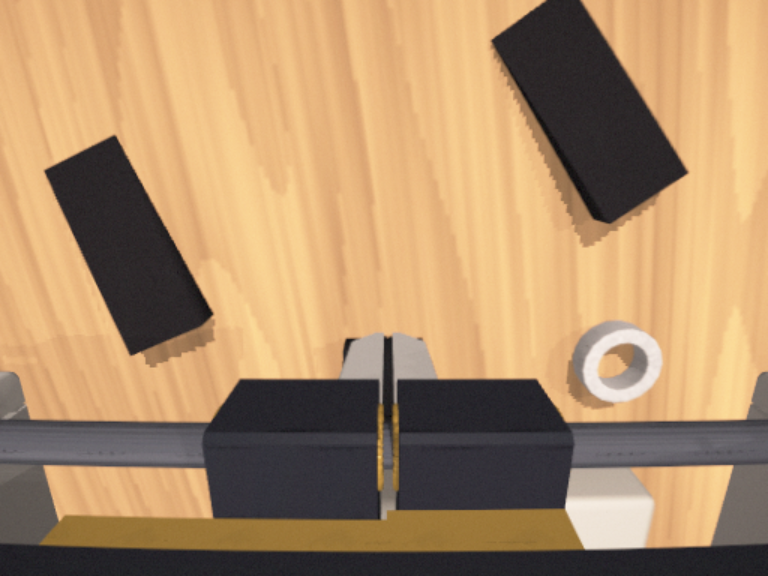

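```bash
python3 -m inch '[{"x":-1,"y":0,"z":-25,"twist":0},{"x":-1,"y":0,"z":-35,"twist":0},{"x":-0.8,"y":0,"z":-35,"twist":0},{"x":0,"y":0,"z":-20,"twist":0},{"x":0,"y":0,"z":-10,"twist":0},{"x":0,"y":10,"z":0,"twist":0},{"x":0,"y":8,"z":0,"twist":0},{"x":0,"y":0,"z":0,"twist":0}]'
python3 look.py 12 scene;python3 -c "
from h import *
go([562.1,64.8,252],-np.arctan2(.134,.991))"
```

```text
t: 13.05
tool_pos: [0.5611, 0.0651, 0.2606]
orientation: [-1.568, 0.108, -0.102]
force: [-0.5, -0.6, 0.4]
opening: 0.0008
t 13.1 pos [561.4  65.1 261.5] yaw -7.67 F [-0.5  0.1 -0.1] open 0.0002
delta tool xyz [ 0.8  9.5 -0.2] twist 0.0005666792720473157
```

View pics/scene12.png

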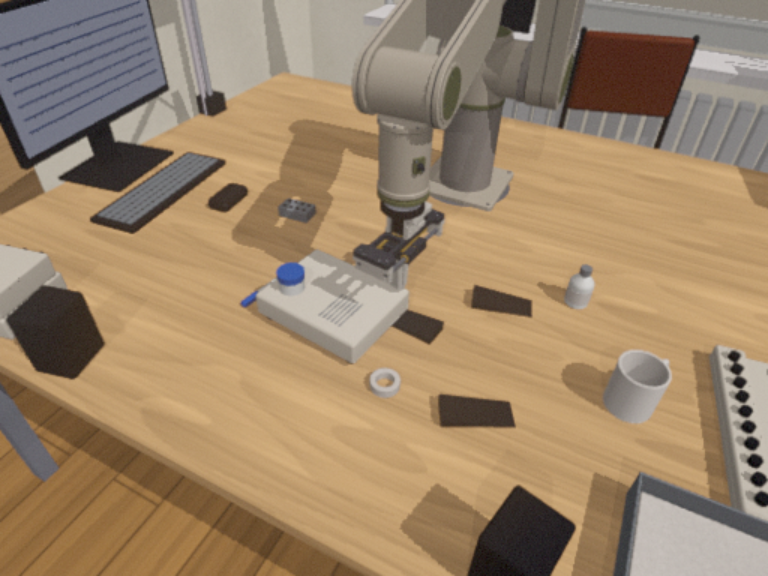

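Fingertips are over the corner; the wedge goes under it. Press slowly.

```bash
python3 -m inch '[{"x":0,"y":3,"z":0,"twist":0},{"x":0,"y":3,"z":0,"twist":0},{"x":0,"y":1,"z":0,"twist":0},{"x":0,"y":1,"z":0,"twist":0},{"x":0,"y":0,"z":0,"twist":0}]'| grep -E "pos|force"
python3 -m inch '[{"x":0,"y":1,"z":0,"twist":0}]'| grep -E "pos|force"
python3 -m inch '[{"x":0,"y":1,"z":0,"twist":0}]'| grep -E "pos|force"
python3 -m inch '[{"x":0,"y":0.5,"z":0,"twist":0}]'| grep -E "pos|force"
```

```text
tool_pos: [0.562, 0.0641, 0.2552]
force: [0.7, -0.6, -0.3]
tool_pos: [0.5621, 0.064, 0.2545]
force: [-0.1, 0.2, 0.4]
tool_pos: [0.562, 0.064, 0.2534]
force: [-0.1, -0.4, 0.0]
tool_pos: [0.562, 0.064, 0.2527]
force: [-0.3, -0.1, -0.1]
```

```bash
python3 -m inch '[{"x":0,"y":0.5,"z":0,"twist":0}]'| grep -E "pos|force"
python3 -m inch '[{"x":0,"y":0.5,"z":0,"twist":0}]'| grep -E "pos|force"
python3 -m inch '[{"x":0,"y":0.5,"z":0,"twist":0}]'| grep -E "pos|force"
python3 -m inch '[{"x":0,"y":0.5,"z":0,"twist":0}]'| grep -E "pos|force"
```

```text
tool_pos: [0.562, 0.064, 0.2522]
force: [0.1, -0.4, -0.2]
tool_pos: [0.562, 0.064, 0.2518]
force: [-0.8, -0.4, 4.1]
tool_pos: [0.562, 0.0641, 0.2517]
force: [-4.3, -0.8, 7.2]
tool_pos: [0.562, 0.0641, 0.2516]
force: [-5.3, 0.8, 11.9]
```

```bash
python3 -m inch '[{"x":0,"y":0,"z":0,"twist":0},{"x":0,"y":0,"z":0,"twist":0}]'| grep -E "pos|force"
python3 -m inch '[{"x":0,"y":-2,"z":0,"twist":0},{"x":0,"y":-10,"z":0,"twist":0},{"x":0,"y":-30,"z":0,"twist":0},{"x":0,"y":-40,"z":0,"twist":0},{"x":0,"y":-40,"z":0,"twist":0},{"x":-30,"y":-40,"z":0,"twist":0},{"x":-40,"y":0,"z":30,"twist":0},{"x":-40,"y":0,"z":30,"twist":0},{"x":0,"y":0,"z":0,"twist":0}]'
python3 look.py 13 wrist top scene
python3 - <<'E'
from h import *
d=np.load("top.npy",allow_pickle=True).item(); P=cloud(d); z=P[...,2]
H,W=z.shape; vv,uu=np.mgrid[:H,:W]
roi=(uu>225)&(uu<325)&(vv>115)&(vv<200)
m=(roi&(z>.058)&(z<.075)); p=P[m]
r=cv2.minAreaRect((p[:,:2]*1000).astype(np.float32)); print('box',r,cv2.boxPoints(r).round(1), np.median(p[:,2]))
q=p[:,:2]-np.array([.6205,-.041]); u=q@np.array([.134,.991]); n=q@np.array([.991,-.134])
print([np.median(p[(a*n>.03)&(b*u>.05),2]).round(4) for a in(-1,1) for b in(-1,1)])
E
```

```text
tool_pos: [0.562, 0.0641, 0.2517]
force: [-5.1, 0.1, 8.6]
t: 15.4
tool_pos: [0.458, 0.1412, 0.4138]
orientation: [-1.566, 0.103, -0.103]
force: [0.6, 0.4, 0.2]
opening: 0.0004
box ((620.5701904296875, -41.06334686279297), (230.30641174316406, 180.83468627929688), 82.37173461914062) [[ 515.7 -143.2]
 [ 694.9 -167.2]
 [ 725.5   61.1]
 [ 546.2   85.1]] 0.06425527809353698
[np.float64(0.0642), np.float64(0.064), np.float64(0.0641), np.float64(0.0641)]
```

View pics/wrist13.png

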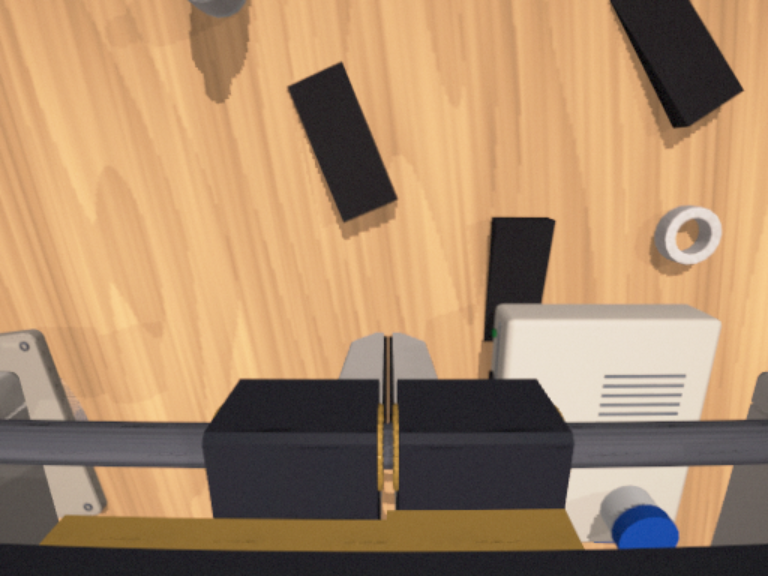

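View pics/top13.png

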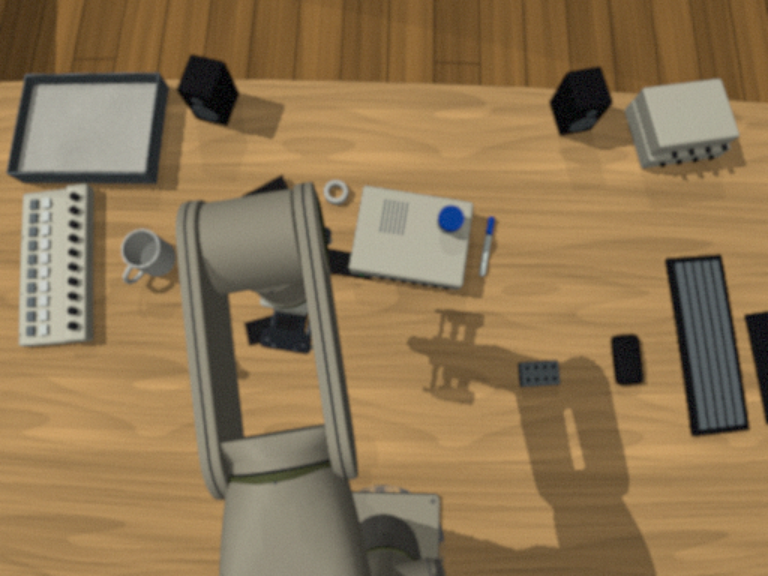

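View pics/scene13.png

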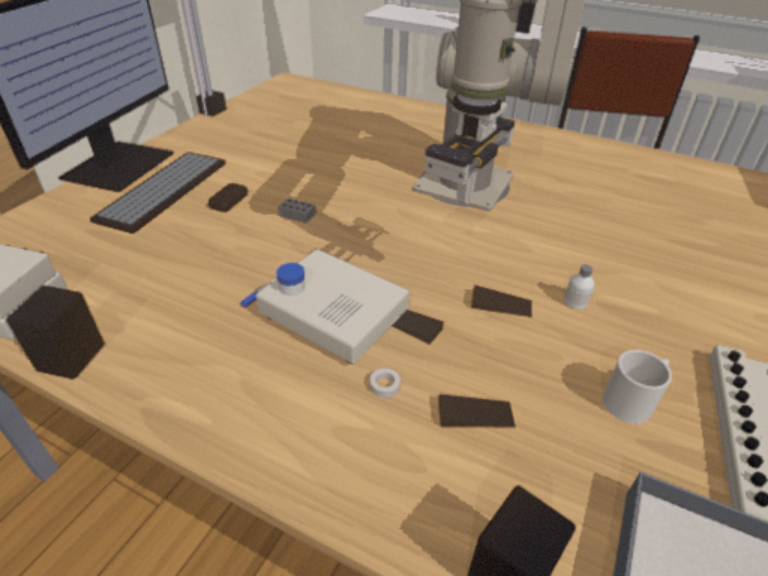

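```bash
python3 -c "
from plant import robot
print(robot.close_job())"
```

```text
the job is handed in; nothing more can be done
None
```

The wedge is snug under the short foot, and the corner no longer rocks when pressed. I handed the job in at about 15.5 s of the 38 s allowed.

- **Pushing:** I turned the wedge farthest to the robot's right into line with a light fingertip push on its side. Then I pushed it by its thick face, thin end first. Resistance rose from about 1.3 N to 5.3–5.8 N, with the thin end about 27 mm past the foot's axis.
- **Press:** With closed fingertips on the loose corner, I met the top at about 66 mm. It gave only about 0.3 mm under up to 12 N, so no second push was needed. During the press there was also a sideways force of about 5 N.
- **Last checks, hand clear:** The box pose matched the start to about 0.1 mm. Heights of the four top quadrants agreed within 0.2 mm, so it is level. They read about 64 mm rather than 66, as they did at the start, which is a camera offset.
- **Everything else:** In the last pictures the jar and the other objects look to be where they started. I compared those by eye only.

No check failed. I could not see the foot resting on the wedge; that is inferred from the rise in force and the firm press.

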